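Push the model tram home on its display stand

ROBOT

A 7-joint arm with a two-finger parallel gripper is mounted at the origin on the work surface. World frame = base frame: x ahead of the robot, y to its left, z up, the work surface at z = 0. Lengths are in m, angles in rad, forces in N, time in s.
With the tool pointing down it reaches from about 0.4 to 0.85 m from the base axis. Payload 4.5 kg.
Tool frame: the origin (TCP) lies between the finger pads; the fingertips stand 22 mm ahead of it and the grasp point (between the pads) lies 3 mm ahead of it (manip.tip_extent is the distance from the TCP to the fingertips, in m); z points along the fingers, y is the line along which they close (so a half turn about z gives the same grasp; the last joint's range is limited). The gripper opens to 88 mm and grips with 3 to 60 N. Pads are 18 mm wide; open, the fingers measure 123 mm over their backs; the gripper's body (75 mm by 187 mm) begins 45 mm behind the grasp point.
Start: joints at [-1.165, 0.689, -0.195, 1.565, 0.157, 0.902, -0.215], TCP at [0.227, 0.582, 0.261] pointing down, gripper open.
Joint ranges: [-3.01, 3.01], [-0.46, 2.08], [-1.47, 1.51], [0.13, 2.56], [-1, 4.14], [0.04, 2.09], [-2.66, 2.66]. Speed limits (rad/s): [2.57, 2.57, 3.14, 3.14, 3.14, 3.14, 3.14].

INTERFACE

Orientations are given as a unit quaternion [w, x, y, z].
In Python, from cell import manip, optics gives the robot as it stands.
- The arm moves only by the tool carry_out, never from a script. Its argument "steps" is a list of rows, each a list of 2 entries, a list of its own where there are three numbers: the shift along the world's x, y, z in m, then the turn, a rotation vector about the world's x, y, z in rad. In form: [[[tx, ty, tz], [ax, ay, az]], ...]. A call has 1 to 20 rows; each row shifts and turns the commanded pose from where the row before left it; what a row does not reach is not made up. A row lasts 1/8 s, in which the tool goes at most 62.5 mm and 10.7 degrees, less where a joint would pass 70% of its speed; a pose out of reach is approached as far as the arm can. A call with a gripper value outside its range is refused whole. "fingers" is the closure, from -1 (fully open) to 1 (shut), so that 0 is half open, set as the call begins (left out, the last holds). The fingers move at their own pace and stop on an object; the grip force is fixed at half the most. Time passes only in rows, so rows that do not move let the fingers close. It gives the time, the measured TCP pose, the force, the opening and the grip force at its end, in the units of the state.
- manip.read_state(): the state, without advancing time (a new reading comes with each control period).
- optics.read_camera(name): name is "side" or "top" or "wrist"; returns a dict with "color" (480x640x3 uint8, red, green, blue), "K" (3x3 intrinsics, pixels), "R" (3x3) and "t" (3): a world point X has camera coordinates R X + t; the wrist camera has in their place "T_tool_cam" (4x4, takes a point from camera to tool coordinates, whose origin is the TCP and whose axes are the flange's). Camera axes: x right, y down, z forward; pixel columns grow to the right and rows downward; lengths in m; the calibration is good to about 2 mm. A picture is of the moment at which its call begins: read the wrist's pose just before it. There is no depth.
- manip.finish_job(): hands the job in; it is judged then, once.
The state is a dict: "clock": time; "joint_pos": joint angles; "qd": joint speeds; "effort": joint torques, N m; "tcp_pos": TCP position; "tcp_rot": TCP orientation; "ft_force": force on the tool from outside, world axes, zero at the start; "ft_torque": the same for the moment, N m; "width": finger opening in m; "gripper_force": force on a finger pad.
Only numpy, scipy, OpenCV 4.12 (cv2) and the standard library are available. Lean on these libraries where they do the work, as an engineer would, in place of code of your own. Each camera call takes 0.05 s, during which the arm holds its last target. There are 200 camera calls.

TASK

The model tram stands loose and crooked on the display stand: push it with the fingers until its long side lies flush against the metal back rail and one end rests up against the square wooden stop block, then leave it there and take the hand away. Push gently: do not grip, lift or tip the tram. Leave the bell, the castle, the boxed tram and the stack of coasters where they stand.

Things in the scene. Friction and masses are not known exactly. Their poses are not given: they have to be found in the camera images.
- stand: Fixed display stand: a dark wooden board 200 mm (own x) by 520 mm (own y), 12 mm thick. All along its +x edge (away from the robot) runs an aluminium back rail 12 mm thick, rising 30 mm above the board; the rail's inner face is at own x = +80 mm. Origin: centre of the underside, on the counter, 12 mm below the board's top.
- stop: Square-cornered pale wooden stop block fixed on the board against the rail, near one end of the board; which end varies. 60 mm (own x, across the board) by 30 mm (own y, along the rail), 45 mm high; axes parallel to the stand's. Origin: centre of its underside, on the board's top. It does not move.
- tram: Loose model tram, box-shaped with windows, 230 to 480 g: 42 mm wide (own x), 140 mm long (own y), 58 mm high, flat upright sides and ends. Its wheels do not turn: it slides easily on smooth runners (friction coefficient about 0.35). Origin: centre of its underside. Ends alike; either side may face the rail. At the start it is off the rail, turned up to 0.4 rad from the rail's direction.
- bell: Loose small brass hand bell, 44 mm across at the foot and 57 mm high, standing on the board by the rail near the end that has no stop block. Origin: centre of its underside. Bystander.
- castle: Loose model castle, plaster on a grey base, 60 x 90 mm, 63 mm high, on the counter beyond the stand. Origin: centre of its underside. Bystander.
- boxed_tram: Loose red window box with another tram in it, 75 mm (own x) by 175 mm (own y), 92 mm high, on the counter at the robot's left. Origin: centre of its underside. Bystander.
- coasters: Stack of round ceramic coasters (one piece), 86 mm across, 59 mm high, on the counter at the robot's right. Origin: centre of its underside. Bystander.
Things that resemble listed ones, but are neither listed nor needed, are in the scene too. What is meant by the tram is not green, and is the larger of those in its own colour.

How it is judged:
At the end, for the whole second after the job is handed in: The tram stands flat and at rest on the board with its long side within 4 mm of the rail's face and within 0.06 rad of the rail's direction, and one end within 5 mm of the stop block, on the board's inner side of it (x of tram in the frame of stand between 0.055 and 0.062 m and angle between the y axis of tram and the y axis of stand, either way round below 0.06 rad and y of tram in the frame of stop between -0.09 and 0.09 m and y of tram in the frame of stand between -0.2 and 0.2 m and height (world z) of tram between 0.009 and 0.015 m and angle between tram's own z axis and vertical below 0.05 rad and linear speed of tram below 0.01 m/s); the robot touches nothing.
It fails at once if the tram is lifted more than 7 mm off the board or tipped more than 0.2 rad (height (world z) of tram above 0.019 m or angle between tram's own z axis and vertical above 0.2 rad).
It fails at once if the fingers press or grip the tram with more than 30 N (contact force between the fingers and tram above 30 N).
It fails at once if a bystander (bell, castle, boxed tram, coasters) is moved more than 12 mm or tipped (distance of any of bell, castle, boxed_tram, coasters from where it was at the start of the episode above 0.012 m or angle between any of bell, castle, boxed_tram, coasters's own z axis and vertical above 0.2 rad).
It also fails if it takes over 58 s, if anything falls off the work surface, if the arm or the gripper's body presses on something with over 40 N, if the wrist force passes 120 N, or if a joint passes its speed limit or range.

## Working session

There is one attempt and no reset: what is moved stays moved. The work goes in short steps, Python scripts to look and compute and a tool call to move; the robot and the scene stay as the last step left them, time stands still between calls to the robot, and variables do not carry over. Pictures are saved under pics/ and viewed, at most 10 in all, crops included, and the job is handed in when it is done.

Besides the shell and the picture viewer there is one more tool, called in YAML: its name, and indented under it one key for each argument. carry_out: Moves the arm, as the interface text tells. Its arguments: {"type":"object","properties":{"steps":{"type":"array","items":{"type":"array"}},"fingers":{"type":"number"}},"required":["steps"]}

```bash
ls; mkdir -p pics
python3 - <<'E'
from cell import manip, optics
import cv2,numpy as np
for n in("top","side"):
    c=optics.read_camera(n); cv2.imwrite(f"pics/{n}0.png",c["color"][:,:,::-1]); print(n,c["K"].tolist(),c["R"].tolist(),c["t"].tolist())
s=manip.read_state();print(s)
E
```

```text
pics
top [[572.3132161056377, 0.0, 326.39078022358274], [0.0, 572.3132161056377, 239.59711833166784], [0.0, 0.0, 1.0]] [[-0.02710174371768441, -0.9995910244779168, -0.009125747676202495], [-0.9949310708136365, 0.02785752266272967, -0.09662361388773708], [0.09683831791750595, 0.006460821486797272, -0.9952791557993285]] [0.009144325918832205, 0.5511548408929374, 1.6049912803131514]
side [[484.9368371448483, 0.0, 321.054854598554], [0.0, 484.9368371448483, 242.59729477412685], [0.0, 0.0, 1.0]] [[0.6486788308493984, -0.7610032671295158, -0.009476382540855125], [-0.5847915487450223, -0.4904299912142749, -0.6461402852585226], [0.48706736589947813, 0.4246792332287621, -0.7631598324990481]] [-0.37310658677097824, 0.37023962185764886, 1.0356977992671736]
{'clock': 0.1, 'joint_pos': array([-1.16522346,  0.68989298, -0.19452318,  1.56626402,  0.15730345,
        0.90248264, -0.21513688]), 'qd': array([ 0.00033152, -0.00189783,  0.00099324, -0.00236052,  0.00086506,
        0.00107714,  0.00154906]), 'effort': array([-1.93793225e-03, -5.28509331e+01, -1.27127264e+00, -1.53838974e+01,
       -5.25904144e-02,  1.97735229e-03,  2.60230996e-05]), 'tcp_pos': array([0.22688337, 0.58178531, 0.25998833]), 'tcp_rot': array([-9.30484531e-05,  1.84794655e-01,  9.82776806e-01, -8.22546420e-04]), 'ft_force': array([-0.17370321,  0.61684635,  0.29581783]), 'ft_torque': array([-0.03354769,  0.0027425 ,  0.00228769]), 'gripper_force': 0.0, 'width': 0.08830079920785029}
```

View pics/top0.png

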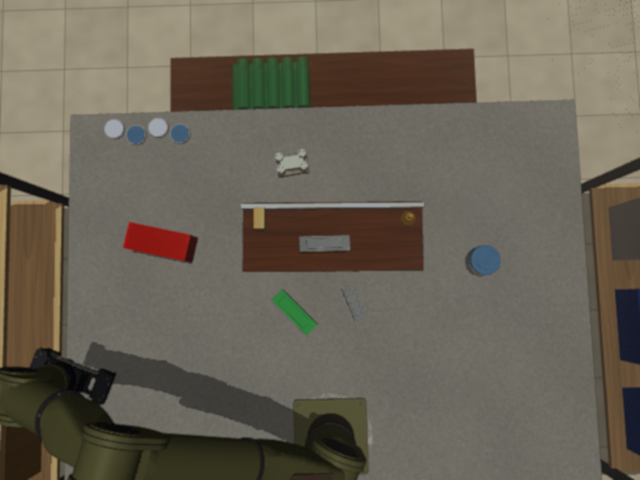

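View pics/side0.png

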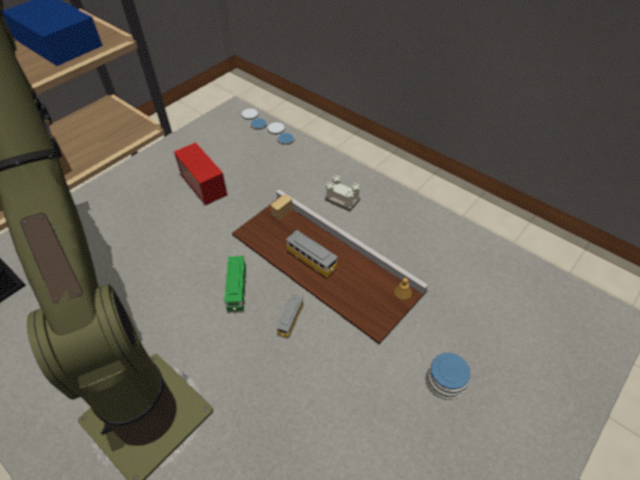

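The top view shows the tram candidates: yellow/grey on the board at (325,243), a smaller yellow/grey one on the counter at (352,303), and a green one at (295,311). The one on the board fits: it is not green and is the larger yellow one. The stop is at (259,218), at the +y end, and the bell is at (408,217). I'll confirm with a crop.

```bash
cat > h.py <<'E'
import numpy as np
def ray(c,u,v,z):
    R,t=np.array(c["R"]),np.array(c["t"]); d=R.T@np.linalg.inv(c["K"])@[u,v,1]; o=-R.T@t
    return o+d*(z-o[2])/d[2]
E
python3 - <<'E'
import cv2
im=cv2.imread("pics/top0.png")[196:316,235:435]
cv2.imwrite("pics/crop0.png",cv2.resize(im,None,fx=4,fy=4,interpolation=cv2.INTER_CUBIC))
E
```

```text
(no output)
```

View pics/crop0.png

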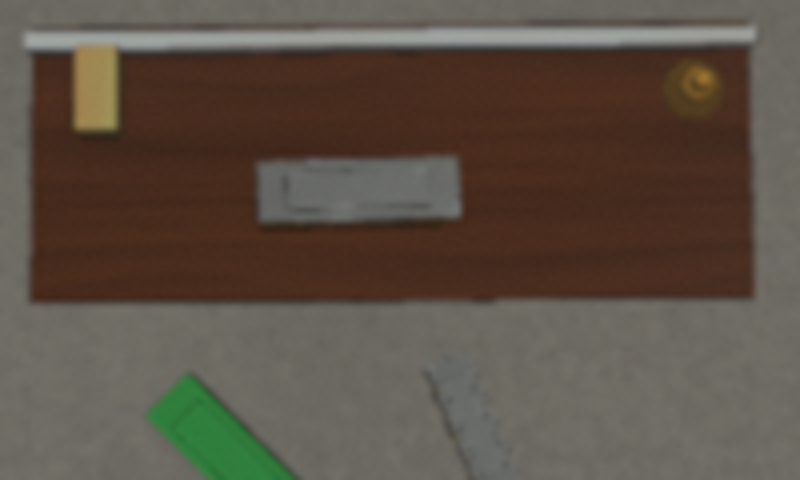

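The tram is confirmed: the long grey roof spans crop (257,162) to (461,222), clearly larger than the one at the lower right. The stop's right edge is at crop x≈118 and the rail's inner edge at y≈46.

Run:
```python
from cell import optics
from h import *
c=optics.read_camera("top")
P={"tram":(.07,[(257,162),(459,156),(461,215),(260,222)]),"railtop in":(.042,[(25,49),(755,43)]),"stoptop":(.057,[(73,45),(118,45),(118,131),(74,131)]),"front":(.012,[(31,301),(753,297)]),"bell":(.069,[(702,82)]),"bellfoot":(.012,[(693,90)])}
for k,(z,l) in P.items():
    q=np.array([ray(c,235+(u-1.5)/4,196+(v-1.5)/4,z)[:2] for u,v in l]); print(k,q.round(4).tolist(),q.mean(0).round(4))
    if len(l)>1: d=q[1]-q[0]; print("  ang from y",np.arctan2(-d[0]*np.sign(d[1]),abs(d[1])).round(4),"len",np.linalg.norm(d).round(4))
```

```text
tram [[0.5588, 0.0698], [0.5591, -0.0705], [0.518, -0.0706], [0.517, 0.0687]] [ 0.5382 -0.0006]
  ang from y 0.0018 len 0.1403
railtop in [[0.6471, 0.2345], [0.6366, -0.2836]] [ 0.6419 -0.0246]
  ang from y -0.0202 len 0.5182
stoptop [[0.6466, 0.1983], [0.6457, 0.1666], [0.5848, 0.1676], [0.5856, 0.1985]] [0.6157 0.1827]
  ang from y -0.0285 len 0.0317
front [[0.4694, 0.2372], [0.458, -0.2792]] [ 0.4637 -0.021 ]
  ang from y -0.022 len 0.5165
bell [[0.6062, -0.2411]] [ 0.6062 -0.2411]
bellfoot [[0.6082, -0.2425]] [ 0.6082 -0.2425]
```

carry_out:
  steps:
    - [[0.015,-0.036,0],[0,0,0.022]]
    - [[0.015,-0.036,0],[0,0,0.022]]
    - [[0.015,-0.036,0],[0,0,0.022]]
    - [[0.015,-0.036,0],[0,0,0.022]]
    - [[0.015,-0.036,0],[0,0,0.022]]
    - [[0.015,-0.036,0],[0,0,0.022]]
    - [[0.015,-0.036,0],[0,0,0.022]]
    - [[0.015,-0.036,0],[0,0,0.022]]
    - [[0.015,-0.036,0],[0,0,0.022]]
    - [[0.015,-0.036,0],[0,0,0.022]]
    - [[0.015,-0.036,0],[0,0,0.022]]
    - [[0.015,-0.036,0],[0,0,0.022]]
    - [[0.015,-0.036,0],[0,0,0.022]]
    - [[0.015,-0.036,0],[0,0,0.022]]
    - [[0.015,-0.036,0],[0,0,0.022]]
    - [[0.015,-0.036,0],[0,0,0.022]]
    - [[0,0,0],[0,0,0]]
    - [[0,0,0],[0,0,0]]
  fingers: -1

```text
clock: 2.4
tcp_pos: [0.4667, 0.007, 0.2606]
tcp_rot: [-0.0, 0.01, 1.0, 0.0]
ft_force: [-0.4, 0.1, -0.2]
width: 0.0881
gripper_force: 0.0
```

carry_out:
  steps:
    - [[0.001,-0.001,-0.03],[0,0,0]]
    - [[0.001,-0.001,-0.03],[0,0,0]]
    - [[0.001,-0.001,-0.03],[0,0,0]]
    - [[0.001,-0.001,-0.03],[0,0,0]]
    - [[0.001,-0.001,-0.03],[0,0,0]]
    - [[0.001,-0.001,-0.03],[0,0,0]]
    - [[0,-0.001,-0.02],[0,0,0]]
    - [[0,0,-0.014],[0,0,0]]
    - [[0,0,0],[0,0,0]]
    - [[0,0,0],[0,0,0]]
    - [[0,0,0],[0,0,0]]

```text
clock: 3.78
tcp_pos: [0.4735, -0.0006, 0.0475]
tcp_rot: [0.001, 0.01, 1.0, 0.0]
ft_force: [-0.5, -0.8, 0.9]
width: 0.0879
gripper_force: 0.0
```

carry_out:
  steps:
    - [[0.006,0,0],[0,0,0]]
    - [[0.006,0,0],[0,0,0]]
    - [[0.006,0,0],[0,0,0]]
    - [[0.006,0,0],[0,0,0]]
    - [[0.004,0,0],[0,0,0]]
    - [[0.004,0,0],[0,0,0]]
    - [[0.004,0,0],[0,0,0]]
    - [[0.004,0,0],[0,0,0]]
    - [[0.005,0,0],[0,0,0]]
    - [[0.005,0,0],[0,0,0]]
    - [[0.005,0,0],[0,0,0]]
    - [[0.005,0,0],[0,0,0]]
    - [[0.005,0,0],[0,0,0]]
    - [[0.005,0,0],[0,0,0]]
    - [[0.005,0,0],[0,0,0]]
    - [[0.005,0,0],[0,0,0]]
    - [[0.005,0,0],[0,0,0]]
    - [[0.005,0,0],[0,0,0]]
    - [[0.005,0,0],[0,0,0]]

```text
clock: 6.15
tcp_pos: [0.5683, -0.0006, 0.0467]
tcp_rot: [-0.0, 0.01, 1.0, 0.0]
ft_force: [-2.1, -0.1, -0.9]
width: 0.088
gripper_force: 0.9
```

carry_out:
  steps:
    - [[0.003,0,0],[0,0,0]]
    - [[0.003,0,0],[0,0,0]]
    - [[0.003,0,0],[0,0,0]]
    - [[0.002,0,0],[0,0,0]]
    - [[0.002,0,0],[0,0,0]]
    - [[0.001,0,0],[0,0,0]]
    - [[0.001,0,0],[0,0,0]]
    - [[0.001,0,0],[0,0,0]]
    - [[0,0,0],[0,0,0]]

```text
clock: 7.28
tcp_pos: [0.5843, -0.0007, 0.0467]
tcp_rot: [0.0, 0.01, 1.0, 0.0]
ft_force: [-1.5, 0.1, 0.4]
width: 0.0882
gripper_force: 1.1
```

Run:
```python
from cell import manip, optics
import cv2
print(manip.read_state()["ft_force"])
a=optics.read_camera("top")["color"][196:296,235:435,::-1]; b=optics.read_camera("side")["color"][180:340,225:435,::-1]
cv2.imwrite("pics/p1.png",cv2.vconcat([cv2.resize(a,(500,250),interpolation=2),cv2.resize(b,(500,350),interpolation=2)]))
```

```text
[-1.47556566  0.05709544  0.43228011]
```

View pics/p1.png

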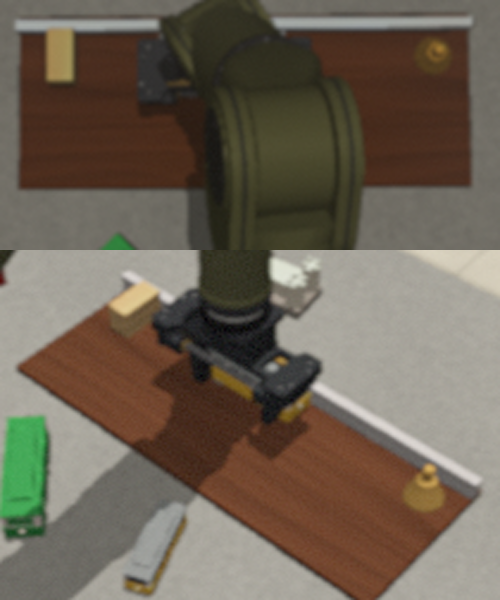

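The tram is under the hand, held square by both fingers and close to the rail. I'll creep on until the force rises.

carry_out:
  steps:
    - [[0.001,0,0],[0,0,0]]
    - [[0.001,0,0],[0,0,0]]
    - [[0.001,0,0],[0,0,0]]
    - [[0.001,0,0],[0,0,0]]
    - [[0,0,0],[0,0,0]]

```text
clock: 8.0
tcp_pos: [0.5883, -0.0007, 0.0467]
tcp_rot: [0.0, 0.01, 1.0, 0.0]
ft_force: [-2.6, -0.1, 0.3]
width: 0.0882
gripper_force: 1.0
```

carry_out:
  steps:
    - [[0.001,0,0],[0,0,0]]
    - [[0.001,0,0],[0,0,0]]
    - [[0,0,0],[0,0,0]]

```text
clock: 8.38
tcp_pos: [0.5893, -0.0007, 0.0467]
tcp_rot: [-0.001, 0.01, 1.0, -0.0]
ft_force: [-5.4, 0.6, 2.3]
width: 0.0884
gripper_force: 2.5
```

carry_out:
  steps:
    - [[0.001,0,0],[0,0,0]]
    - [[0,0,0],[0,0,0]]

```text
clock: 8.62
tcp_pos: [0.5893, -0.0007, 0.0466]
tcp_rot: [-0.002, 0.01, 1.0, -0.0]
ft_force: [-7.5, 0.4, 5.1]
width: 0.0877
gripper_force: 3.5
```

carry_out:
  steps:
    - [[-0.01,0,0],[0,0,0]]
    - [[-0.02,0,0],[0,0,0]]
    - [[-0.01,0,0.01],[0,0,0]]
    - [[0,0,0.035],[0,0,0]]
    - [[0,0,0.035],[0,0,0]]
    - [[0.0,-0.02,0.01],[0,0,0]]
    - [[0.01,-0.03,0],[0,0,0]]
    - [[0.02,-0.03,0],[0,0,0]]
    - [[0.02,-0.03,0],[0,0,0]]
    - [[0.015,-0.014,0],[0,0,0]]
    - [[0,0,0],[0,0,0]]
    - [[0,0,0],[0,0,0]]

```text
clock: 10.12
tcp_pos: [0.6157, -0.1235, 0.1371]
tcp_rot: [0.0, 0.009, 1.0, 0.0]
ft_force: [-0.2, 0.4, 0.3]
width: 0.0881
gripper_force: 0.0
```

carry_out:
  steps:
    - [[0,0,0],[0,0,0]]
    - [[0,0,0],[0,0,0]]
    - [[0,0,0],[0,0,0]]
    - [[0,0,0],[0,0,0]]
    - [[0,0,0],[0,0,0]]
    - [[0,0,0],[0,0,0]]
  fingers: 1

```text
clock: 10.88
tcp_pos: [0.616, -0.1247, 0.1367]
tcp_rot: [-0.0, 0.01, 1.0, 0.0]
ft_force: [-0.3, 0.7, -0.4]
width: 0.0304
gripper_force: 0.0
```

carry_out:
  steps:
    - [[0,0,0],[0,0,0]]
    - [[0,0,0],[0,0,0]]
    - [[0,0,0],[0,0,0]]
    - [[0,0,0],[0,0,0]]

```text
clock: 11.38
tcp_pos: [0.616, -0.1247, 0.1367]
tcp_rot: [-0.0, 0.01, 1.0, 0.0]
ft_force: [-0.1, 0.2, -0.9]
width: 0.0002
gripper_force: 0.0
```

Run:
```python
from cell import manip, optics
import cv2
a=optics.read_camera("top")["color"][196:296,235:435,::-1]; b=optics.read_camera("side")["color"][180:340,225:435,::-1]
cv2.imwrite("pics/p2.png",cv2.vconcat([cv2.resize(a,(500,250),interpolation=2),cv2.resize(b,(500,350),interpolation=2)]))
```

```text
(no output)
```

View pics/p2.png

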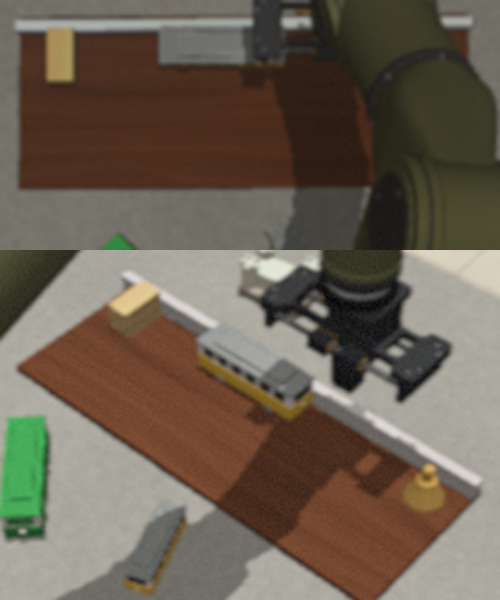

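The tram lies flush on the rail, its left end at crop x≈159 and the stop's inner edge at x≈75. The fingers are closed and beyond its right end. Next I lower them and push toward +y.

carry_out:
  steps:
    - [[0,0,-0.025],[0,0,0]]
    - [[0,0,-0.025],[0,0,0]]
    - [[0,0,-0.02],[0,0,0]]
    - [[0,0,-0.013],[0,0,0]]
    - [[0,0,-0.006],[0,0,0]]
    - [[0,0,0],[0,0,0]]
    - [[0,0.006,0],[0,0,0]]
    - [[0,0.006,0],[0,0,0]]
    - [[0,0.005,0],[0,0,0]]
    - [[0,0.004,0],[0,0,0]]
    - [[0,0.004,0],[0,0,0]]
    - [[0,0.004,0],[0,0,0]]
    - [[0,0.004,0],[0,0,0]]
    - [[0,0.004,0],[0,0,0]]

```text
clock: 13.22
tcp_pos: [0.616, -0.0874, 0.0477]
tcp_rot: [-0.0, 0.01, 1.0, 0.0]
ft_force: [-0.7, -0.2, -0.7]
width: 0.0005
gripper_force: 0.0
```

carry_out:
  steps:
    - [[0,0.004,0],[0,0,0]]
    - [[0,0.004,0],[0,0,0]]
    - [[0,0.005,0],[0,0,0]]
    - [[0,0.005,0],[0,0,0]]
    - [[0,0.005,0],[0,0,0]]
    - [[0,0.005,0],[0,0,0]]
    - [[0,0.005,0],[0,0,0]]
    - [[0.001,0.005,0],[0,0,0]]
    - [[0,0.005,0],[0,0,0]]
    - [[0,0.005,0],[0,0,0]]
    - [[0,0.005,0],[0,0,0]]
    - [[0,0.005,0],[0,0,0]]

```text
clock: 14.72
tcp_pos: [0.6171, -0.0291, 0.0477]
tcp_rot: [0.0, 0.01, 1.0, 0.0]
ft_force: [-0.4, -2.3, -0.9]
width: 0.0004
gripper_force: 1.0
```

carry_out:
  steps:
    - [[0,0.005,0],[0,0,0]]
    - [[0.001,0.005,0],[0,0,0]]
    - [[0,0.005,0],[0,0,0]]
    - [[0,0.004,0],[0,0,0]]
    - [[0,0.003,0],[0,0,0]]
    - [[0,0.003,0],[0,0,0]]
    - [[0,0.002,0],[0,0,0]]
    - [[0,0.002,0],[0,0,0]]
    - [[0,0.002,0],[0,0,0]]
    - [[0,0.001,0],[0,0,0]]
    - [[0,0.001,0],[0,0,0]]
    - [[0,0.001,0],[0,0,0]]
    - [[0,0,0],[0,0,0]]

```text
clock: 16.35
tcp_pos: [0.618, 0.0046, 0.0477]
tcp_rot: [-0.0, 0.01, 1.0, 0.0]
ft_force: [-1.7, -3.8, 1.7]
width: 0.0002
gripper_force: 1.9
```

carry_out:
  steps:
    - [[0,0.001,0],[0,0,0]]
    - [[0,0.001,0],[0,0,0]]
    - [[0,0,0],[0,0,0]]

```text
clock: 16.73
tcp_pos: [0.6181, 0.0067, 0.0477]
tcp_rot: [0.0, 0.01, 1.0, 0.0]
ft_force: [-2.2, -3.4, 0.8]
width: -0.0
gripper_force: 1.7
```

Still sliding.

carry_out:
  steps:
    - [[0,0.001,0],[0,0,0]]
    - [[0,0.001,0],[0,0,0]]
    - [[0,0.001,0],[0,0,0]]
    - [[0,0,0],[0,0,0]]

```text
clock: 17.23
tcp_pos: [0.6182, 0.0099, 0.0478]
tcp_rot: [0.0, 0.01, 1.0, 0.0]
ft_force: [-2.2, -2.4, -0.4]
width: 0.0007
gripper_force: 1.3
```

carry_out:
  steps:
    - [[0,0.001,0],[0,0,0]]
    - [[0,0.001,0],[0,0,0]]
    - [[0,0,0],[0,0,0]]

```text
clock: 17.6
tcp_pos: [0.6183, 0.0119, 0.0478]
tcp_rot: [0.0, 0.01, 1.0, 0.0]
ft_force: [-1.2, -1.8, -0.0]
width: 0.0006
gripper_force: 0.9
```

carry_out:
  steps:
    - [[0,0.001,0],[0,0,0]]
    - [[0,0.001,0],[0,0,0]]
    - [[0,0,0],[0,0,0]]

```text
clock: 17.98
tcp_pos: [0.6183, 0.012, 0.0478]
tcp_rot: [0.0, 0.01, 1.0, -0.001]
ft_force: [-1.0, -4.8, 0.1]
width: 0.0004
gripper_force: 2.5
```

Run:
```python
from cell import manip, optics
import cv2
a=optics.read_camera("top")["color"][196:256,235:355,::-1]; b=optics.read_camera("side")["color"][180:290,255:395,::-1]
cv2.imwrite("pics/p3.png",cv2.vconcat([cv2.resize(a,(420,210),interpolation=2),cv2.resize(b,(420,330),interpolation=2)]))
```

```text
(no output)
```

View pics/p3.png

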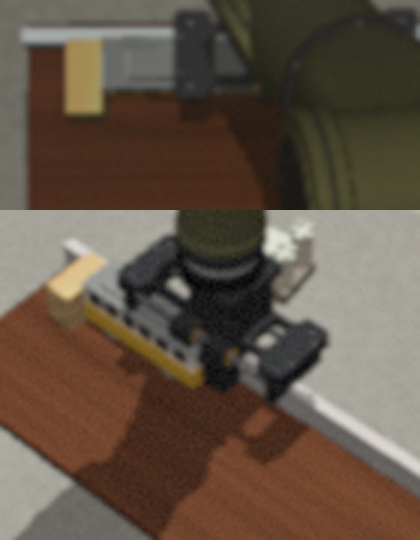

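The tram's end is now against the stop (the gap at crop x≈104 has closed) and the TCP has stalled at y=0.012. I'll retreat and check.

carry_out:
  steps:
    - [[0,-0.01,0],[0,0,0]]
    - [[0,-0.02,0],[0,0,0]]
    - [[0,-0.02,0.01],[0,0,0]]
    - [[0,0,0.04],[0,0,0]]
    - [[0,0,0.05],[0,0,0]]
    - [[-0.02,-0.05,0.04],[0,0,0]]
    - [[-0.03,-0.05,0.02],[0,0,0]]
    - [[-0.03,-0.05,0],[0,0,0]]
    - [[-0.03,-0.05,0],[0,0,0]]
    - [[-0.03,-0.05,0],[0,0,0]]
    - [[0,0,0],[0,0,0]]
    - [[0,0,0],[0,0,0]]

```text
clock: 19.58
tcp_pos: [0.4796, -0.2834, 0.2053]
tcp_rot: [0.001, 0.01, 1.0, 0.0]
ft_force: [0.8, -0.5, -0.1]
width: 0.0006
gripper_force: 0.0
```

Run:
```python
from cell import manip, optics
import cv2
a=optics.read_camera("top")["color"][196:246,235:360,::-1]; b=optics.read_camera("side")["color"][180:280,255:380,::-1]
cv2.imwrite("pics/p4.png",cv2.vconcat([cv2.resize(a,(625,250),interpolation=2),cv2.resize(b,(625,350)[:1]+(350,),interpolation=2)]))
```

```text
(no output)
```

View pics/p4.png

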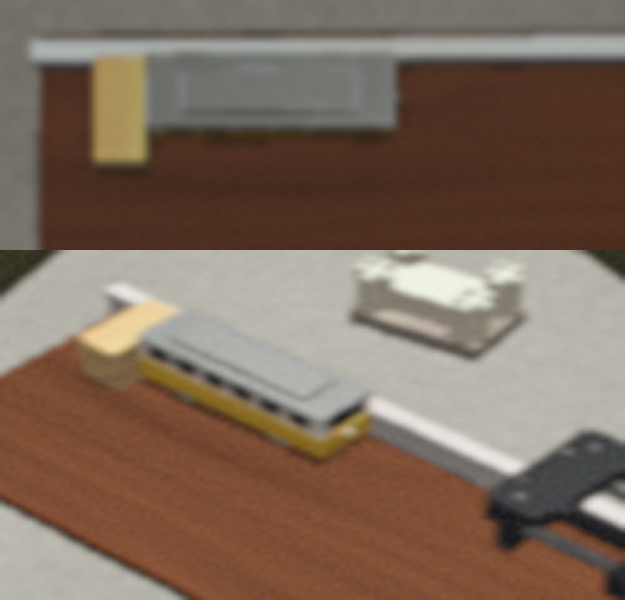

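The tram is touching the stop (crop x≈150), and its front roof edge at y≈129 is parallel to the rail. A quick numeric check of the distance from the rail follows.

Run:
```python
from cell import optics
from h import *
c=optics.read_camera("top")
f=lambda u,v,z: ray(c,235+(u-2)/5,196+(v-2)/5,z)[:2].round(4)
print("near",f(152,128,.07),f(395,129,.07),"end",f(397,90,.07),"rail",f(31,64,.042),f(620,59,.042),"stop",f(148,140,.057))
```

```text
near [0.6033 0.1633] [0.5989 0.0279] end [0.6207 0.0262] rail [0.6456 0.2347] [ 0.6389 -0.1   ] stop [0.5983 0.1671]
```

```bash
python3 -c "
from cell import manip
print(manip.finish_job())"
```

```text
the job is handed in; nothing more can be done
None
```

The job is handed in: the tram rests flush against the rail (gap measured at about 0.6 mm, good to about 2 mm) and up against the stop block, the hand is clear, and I saw no bystander disturbed; no verdict came back.

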